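# Rotate the backup drives and show the old one to the desk camera

### The arm

A 6-joint arm with a two-finger parallel gripper is mounted at the origin on the work surface. World frame = base frame: x ahead of the robot, y to its left, z up, the work surface at z = 0. Lengths are in m, angles in rad, forces in N, time in s.
With the tool pointing down it reaches from about 0.375 to 0.9 m from the base axis. Payload 3.1 kg.
Tool frame: the origin (TCP) lies on the centre line of the jaws, within the pads' length; the fingertips stand robot.nose_length ahead of it and the grasp point (between the pads) lies 6 mm ahead of it (robot.nose_length is the distance from the TCP to the fingertips, in m); z points along the fingers, y is the line along which they close (so a half turn about z gives the same grasp; the last joint's range is limited). The gripper opens to 87 mm and grips with 3 to 60 N. Pads are 19 mm wide; open, the fingers measure 117 mm over their backs; the gripper's body (75 mm by 190 mm) begins 51 mm behind the grasp point.
Start: joints at [-1.448, 0.527, 1.433, -0, 1.181, -0.178], TCP at [0.186, -0.597, 0.224] pointing down, gripper open.
Joint ranges: [-3.08, 3.08], [-0.75, 2.2], [0.22, 2.44], [-1.43, 4.57], [0, 2.65], [-2.85, 2.85]. Speed limits (rad/s): [2.79, 2.79, 3.14, 3.14, 3.14, 3.14].

### API

Orientations are given as a unit quaternion [x, y, z, w].
In Python, from rig import robot gives the robot as it stands.
- The arm moves only by the shell command python3 -m crank 'ROWS' [FORCE]. ROWS is JSON, one flat list of numbers, 7 for each row, row after row: the shift along the tool's x, y, z in mm, then the turn, a rotation vector about the tool's x, y, z in degrees, then the closure in counts, from 0 (fully open) to 255 (shut). In form: [x, y, z, ax, ay, az, fingers, x, y, z, ax, ay, az, fingers, ...]. A call has exactly 5 rows; each row is the pose to reach, as a shift and turn from the pose commanded when the call began, along the tool's axes at that moment; what a row does not reach only later rows make up. A row lasts 1/12 s, in which the tool goes at most 41.7 mm and 7.16 degrees, less where a joint would pass 70% of its speed; a pose out of reach is approached as far as the arm can. A call with a gripper value outside its range is refused whole. The fingers move at their own pace and stop on an object; FORCE is the grip in N (left out, the last holds). Time passes only in rows, so rows that repeat a pose let the fingers close, or fill a call up. It gives the time, the measured TCP pose, the force, the opening and the grip force at its end, in the units of the state.
- robot.get_obs(): the state, without advancing time (a new reading comes with each control period).
- robot.camera(name): name is "scene" or "top"; returns a dict with "pixels" (384x512x3 uint8, red, green, blue), "intrinsics" (3x3 intrinsics, pixels), "extrinsics" (4x4, takes a point from camera to world coordinates). Camera axes: x right, y down, z forward; pixel columns grow to the right and rows downward; lengths in m; the calibration is good to about 2 mm. A picture is of the moment at which its call begins. There is no depth.
- robot.hand_in(): hands the job in; it is judged then, once.
The state is a dict: "time": time; "q": joint angles; "joint_velocities": joint speeds; "joint_torque": joint torques, N m; "position": TCP position; "tool_rot": TCP orientation; "ft_force": force on the tool from outside, world axes, zero at the start; "moment": the same for the moment, N m; "grip_width": finger opening in m; "grip_force": force on a finger pad.
Only numpy, scipy, OpenCV 4.12 (cv2) and the standard library are available. Lean on these libraries where they do the work, as an engineer would, in place of code of your own. Each camera call takes 0.05 s, during which the arm holds its last target. There are 200 camera calls.

### The job

Backup rotation at the four-bay drive dock: first take the fresh drive from the foam block and seat it fully home in the dock's free bay, the same way round as the drives already there, and let go of it. Then pull the old drive out of the bay beside the power button and hold it up to the desk camera so it can be booked out: upright, 20 cm in front of the lens, the middle of its label side centred on the lens and facing it squarely. Finish while still holding it there, motionless; drives must not be dropped, and leave the other two drives, the camera and the other things on the desk alone.

Things in the scene. Friction and masses are not known exactly. Their poses are not given: they have to be found in the camera images.
- dock: black four-bay drive dock, 150 (x) x 264 (y) x 68 high, fixed. Origin: centre of its underside. Bays 1 to 4 lie at y = -83, -21, +41, +103 mm: open-topped slots 105.6 (x) x 30.1 (y), 40 deep, mouths bevelled 3 mm, floor 28 mm above the desk. A round silver power button, 18 across, lies on its top at the -y end, beside bay 1. All labels in the dock face its -y end
- bay1 (a point): centre of the floor of bay 1, beside the power button; holds drive_out at the start. Axes as the dock's. A drive fully home stands on the bay floor, its top 175 mm above the desk, 36 mm clear of a neighbouring drive; it only rests there, with no latch
- bay2 (a point): centre of the floor of bay 2. One of bays 2, 3 and 4 is free at the start, a different one each time. Axes as the dock's
- bay3 (a point): centre of the floor of bay 3. Axes as the dock's
- bay4 (a point): centre of the floor of bay 4, at the end away from the power button. Axes as the dock's
- spare: 3.5 inch hard drive, plain metal, 102 wide (x) x 26 thick (y) x 147 tall (z), 0.5 to 0.75 kg, standing on its connector edge. Origin: centre of its underside, z up. Its -y face is the label side (white paper label), its +y face bears the circuit board. The fresh drive: at the start alone in the foam block, its top 162 mm above the desk, its label towards the foam block's -y
- spare_label (a point): middle of the fresh drive's label face: 13 mm to -y of the drive's origin and 73.5 mm up. Axes as the drive's
- drive_out: 3.5 inch hard drive, plain metal, 102 wide (x) x 26 thick (y) x 147 tall (z), 0.5 to 0.75 kg, standing on its connector edge. Origin: centre of its underside, z up. Its -y face is the label side (white paper label), its +y face bears the circuit board. The old drive: at the start in bay 1, beside the power button
- drive_out_label (a point): middle of the old drive's label face: 13 mm to -y of the drive's origin and 73.5 mm up. Axes as the drive's
- drive_b: 3.5 inch hard drive, plain metal, 102 wide (x) x 26 thick (y) x 147 tall (z), 0.5 to 0.75 kg, standing on its connector edge. Origin: centre of its underside, z up. Its -y face is the label side (white paper label), its +y face bears the circuit board. One of the two drives that stay in the dock, in bay 2, 3 or 4
- drive_c: 3.5 inch hard drive, plain metal, 102 wide (x) x 26 thick (y) x 147 tall (z), 0.5 to 0.75 kg, standing on its connector edge. Origin: centre of its underside, z up. Its -y face is the label side (white paper label), its +y face bears the circuit board. The other drive that stays in the dock, in bay 2, 3 or 4
- foam: dark foam block of a drive carrying case, 150 (x) x 124 (y) x 60 high, fixed. Origin: centre of its underside. Two open-topped slots 105.6 (x) x 30.1 (y), 45 deep (floor 15 mm above the desk), at y = -31 and +31 mm; the fresh drive stands in the one at +31, the other is empty
- camera: black web camera, body 84 wide x 30 high, on a table-top tripod with a spread of about 120, overall 225 high, fixed. Origin: on the desk straight below the front of the lens; it looks level along its own -x, and the camera body and tripod lie on the +x side of the origin
- lens (a point): front of the camera's lens, 210 mm above the desk. Axes as the camera's: the camera looks along -x
- mug: white mug, 80 across and 92 high; leave alone. Origin: centre of its underside
- mouse: black computer mouse, 108 x 60 x 33 high; leave alone. Origin: centre of its underside
- screwdriver: screwdriver with a black handle, 190 long, lying on the desk; leave alone
- hub: white network hub, 105 x 165 x 28 high; leave alone. Origin: centre of its underside
Things that resemble listed ones, but are neither listed nor needed, are in the scene too. What is shaped like the drive_out but blue or orange is not meant.

How it is judged:
By the outcome, as a careful person would: the job done as asked, in the order asked, and still so for the second after the job is handed in, while the arm keeps its last pose, push and grip.
It also fails if it takes over 64 s, if anything falls off the work surface, if the arm or the gripper's body presses on something with over 40 N, if the wrist force passes 120 N, or if a joint passes its speed limit or range.

## Working session

There is one attempt and no reset: what is moved stays moved. The work goes in short steps, Python scripts to look and compute and a shell command to move; the robot and the scene stay as the last step left them, time stands still between calls to the robot, and variables do not carry over. Pictures are saved under pics/ and viewed, at most 10 in all, crops included, and the job is handed in when it is done.

```bash
mkdir -p pics; ls; python3 - <<'E'
from rig import robot
import cv2,numpy as np
o=robot.get_obs();print(o['time'],o['position'],o['tool_rot'],o['grip_width'],robot.nose_length)
for n in('scene','top'):
    c=robot.camera(n);cv2.imwrite(f'pics/{n}0.png',c['pixels'][:,:,::-1]);np.savez(f'pics/{n}0.npz',**c)
    print(n,np.round(c['intrinsics'],1).tolist(),np.round(c['extrinsics'],3).tolist())
E
```

```text
pics
0.0 [ 0.18570995 -0.59602356  0.22315658] [ 9.88632905e-01  1.50345638e-01  1.71546417e-05 -1.08082588e-03] 0.08694959622282375 0.025
scene [[419.5, 0.0, 256.2], [0.0, 419.5, 184.4], [0.0, 0.0, 1.0]] [[0.879, 0.273, -0.392, 1.057], [0.477, -0.511, 0.715, -0.939], [-0.005, -0.815, -0.579, 0.919], [0.0, 0.0, 0.0, 1.0]]
top [[483.3, 0.0, 265.2], [0.0, 483.3, 189.0], [0.0, 0.0, 1.0]] [[-0.025, -0.986, 0.167, 0.253], [-1.0, 0.027, 0.01, 0.007], [-0.014, -0.166, -0.986, 1.719], [0.0, 0.0, 0.0, 1.0]]
```

View pics/scene0.png

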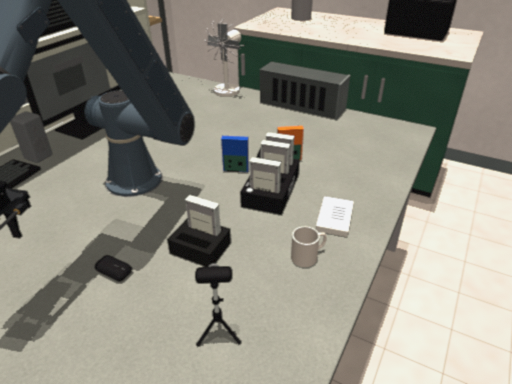

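View pics/top0.png

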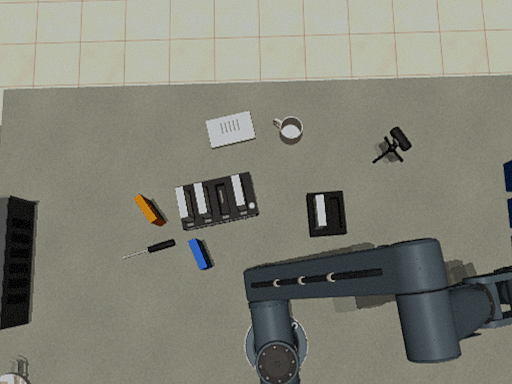

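Scene view: dock at (270,185), foam with the fresh drive at (200,230), camera (213,275), mug (305,245), blue decoy (235,153), orange decoy (290,140). Top view: dock (217,202), drives at columns 182, 200 and 238, free bay about 222 (bay 2), power button (252,206), foam (326,213), camera (400,138). Closer crops next.

```bash
python3 - <<'E'
import cv2,numpy as np
t=cv2.imread('pics/top0.png');s=cv2.imread('pics/scene0.png')
R=lambda a,w,h:cv2.resize(a,(w,h),interpolation=cv2.INTER_CUBIC)
a=R(t[160:240,165:265],500,400); b=R(t[180:240,295:355],300,300); c=R(t[115:175,365:425],300,300)
im=np.zeros((600,800,3),np.uint8); im[:400,:500]=a; im[:300,500:]=b; im[300:,500:]=c
cv2.imwrite('pics/cropT.png',im)
im=np.zeros((600,800,3),np.uint8); im[:500,:400]=R(s[120:220,225:305],400,500); im[:350,400:]=R(s[190:265,160:245],397,350)[:, :397] if 0 else R(s[190:260,160:240],400,350); im[350:,400:]=R(s[260:310,180:260],400,250)
cv2.imwrite('pics/cropS.png',im)
E
```

```text
(no output)
```

View pics/cropT.png

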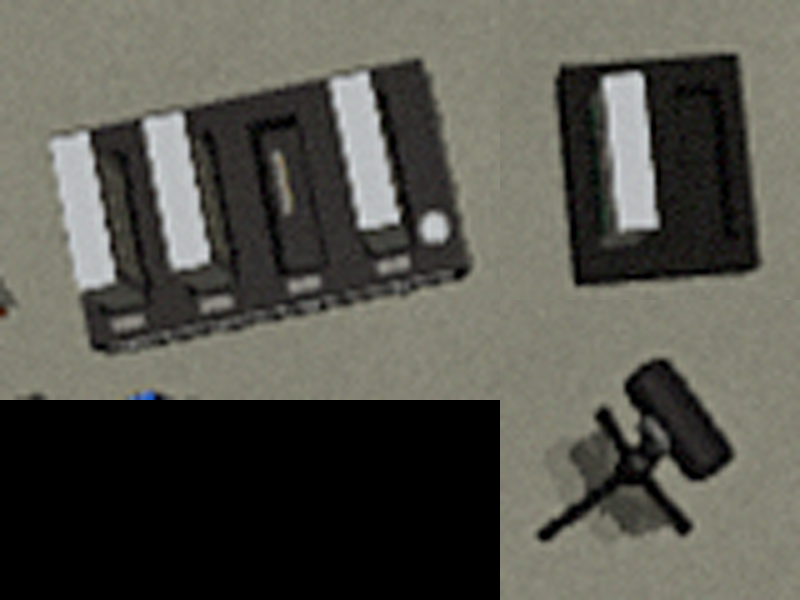

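View pics/cropS.png

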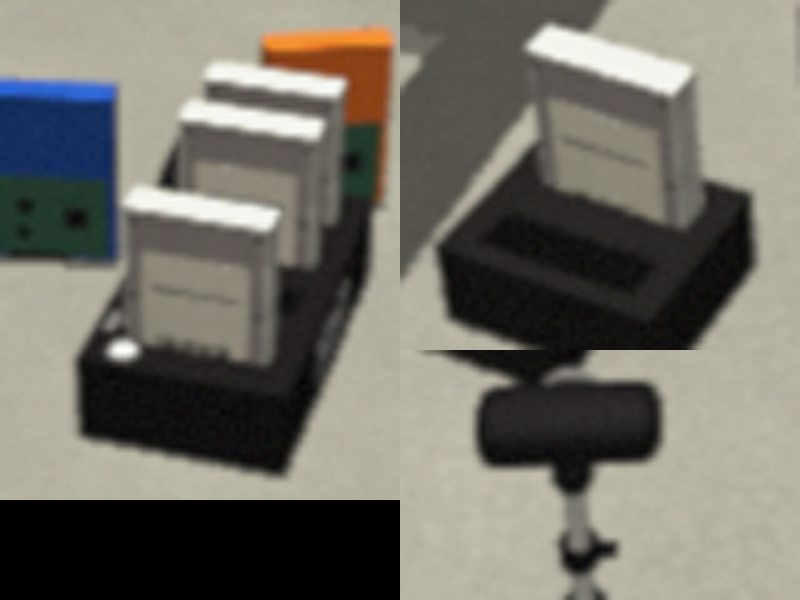

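Choice list (top view): white-topped drives at (238,190) beside the button (252,206) = drive_out; (200,198) and (182,202) = b and c; (320,211) in the foam = fresh drive; blue (200,254) and orange (149,210) are decoys; free slot at (222,199) = bay 2. The crops confirm that the labels in dock and foam all face right in the image (world −y), and the webcam shows its back to the scene camera. Now measuring.

```bash
cat > h.py <<'E'
import cv2,numpy as np
def load(n):
    d=np.load(f'pics/{n}.npz');return d['pixels'],d['intrinsics'],d['extrinsics']
def ray(px,K,E):
    d=E[:3,:3]@np.linalg.inv(K)@np.array([px[0],px[1],1.]);return E[:3,3],d
def onz(px,K,E,z):
    o,d=ray(px,K,E);return o+d*(z-o[2])/d[2]
def tri(p1,c1,p2,c2):
    (o1,d1),(o2,d2)=ray(p1,*c1),ray(p2,*c2);d1=d1/np.linalg.norm(d1);d2=d2/np.linalg.norm(d2)
    t=np.linalg.lstsq(np.c_[d1,-d2],o2-o1,rcond=None)[0];a,b=o1+t[0]*d1,o2+t[1]*d2
    return (a+b)/2,np.linalg.norm(a-b)
def blobs(img,box,th,S=8,inv=False,amin=20):
    x0,y0,x1,y1=box;g=img[y0:y1,x0:x1].max(2) if inv else img[y0:y1,x0:x1].min(2)
    g=cv2.resize(g,None,fx=S,fy=S,interpolation=cv2.INTER_CUBIC)
    m=((g<th) if inv else (g>th)).astype(np.uint8)
    cs,_=cv2.findContours(m,cv2.RETR_EXTERNAL,cv2.CHAIN_APPROX_NONE);out=[]
    for c in cs:
        if cv2.contourArea(c)<amin*S*S:continue
        out.append((c[:,0,:]+.5)/S-.5+np.array([x0,y0]))
    return out
def cen(c):
    m=cv2.moments(c.astype(np.float32));return np.array([m['m10'],m['m01']])/m['m00']
def rectz(c,K,E,z):
    P=np.array([onz(p,K,E,z)[:2] for p in c])*1000
    (x,y),(w,h),a=cv2.minAreaRect(P.astype(np.float32));
    if w<h:w,h,a=h,w,a+90
    return np.round([x,y,w,h,(a+90)%180-90],1)
E
python3 - <<'E'
from h import *
T=load('top0');S=load('scene0')
for n,I,box in(('top',T,(165,160,350,245)),('scene',S,(180,125,310,220))):
  for th in(150,180,200) if n=='top' else (185,205,):
    print(n,th)
    for c in blobs(I[0],box,th): print(np.round(cen(c),2),len(c),cv2.contourArea(c.astype(np.float32)).round(1),cv2.minAreaRect(c.astype(np.float32))[1], rectz(c,I[1],I[2],.162 if cen(c)[0]>280 and n=='top' or cen(c)[1]>190 else .175))
# dark boxes
for n,box,z in(('dock',(165,160,270,240),.068),('foam',(295,180,355,240),.06)):
  for c in blobs(T[0],box,75,inv=True): print(n,np.round(cen(c),1),rectz(c,T[1],T[2],z))
im=T[0][120:160,375:420];a=cv2.resize(im,(400,356),interpolation=cv2.INTER_NEAREST)
im=S[0][255:300,190:240];b=cv2.resize(im,(400,356),interpolation=cv2.INTER_NEAREST)
cv2.imwrite('pics/cam.png',cv2.convertScaleAbs(np.hstack([a,b])[:,:,::-1],alpha=1.3,beta=20))
E
```

```text
top 150Traceback (most recent call last):
  File "<stdin>", line 6, in <module>
AttributeError: 'float' object has no attribute 'round'
```

```bash
python3 - <<'E'
from h import *
T=load('top0');S=load('scene0')
for n,I,box in(('top',T,(165,160,350,245)),('scene',S,(180,125,310,220))):
  for th in(150,180,200) if n=='top' else (185,205,):
    print(n,th)
    for c in blobs(I[0],box,th): print(np.round(cen(c),2),round(cv2.contourArea(c.astype(np.float32)),1), rectz(c,I[1],I[2],.162 if cen(c)[0]>280 and n=='top' or cen(c)[1]>190 and n=='scene' else .175))
# dark boxes
for n,box,z in(('dock',(165,160,270,240),.068),('foam',(295,180,355,240),.06)):
  for c in blobs(T[0],box,75,inv=True): print(n,np.round(cen(c),1),rectz(c,T[1],T[2],z))
im=T[0][120:160,375:420];a=cv2.resize(im,(400,356),interpolation=cv2.INTER_NEAREST)
im=S[0][255:300,190:240];b=cv2.resize(im,(400,356),interpolation=cv2.INTER_NEAREST)
cv2.imwrite('pics/cam.png',cv2.convertScaleAbs(np.hstack([a,b])[:,:,::-1],alpha=1.3,beta=20))
E
```

```text
top 150
[320.61 209.79] 223.9 [ 443.  -155.6  101.2   26.1    3. ]
[181.   201.78] 227.9 [479.5 295.1 101.5  26.7  10.6]
[199.89 197.72] 223.9 [491.  233.7 101.9  26.1  11. ]
[237.44 189.72] 224.0 [514.1 111.9 101.6  26.2  10.7]
top 180
[320.66 209.75] 196.7 [ 443.1 -155.8   98.6   24.3    3.3]
[181.14 201.84] 195.1 [479.6 294.7  98.5  23.9  11.1]
[199.94 197.78] 196.7 [490.9 233.5  99.   24.2  11.1]
[237.47 189.75] 196.1 [514.1 111.7  98.8  24.4  10.6]
top 200
scene 185
[202.1  201.41] 189.4 [ 443.1 -155.3  101.6   29.4    3.1]
[264.6  161.08] 125.1 [513.6 110.5 103.5  30.    9.1]
[274.58 143.35] 104.4 [490.8 231.6 103.2  31.6   8.3]
[278.88 135.27] 94.5 [478.7 294.  103.   32.4  10.3]
scene 205
[202.04 201.44] 167.1 [ 443.1 -155.7   99.6   26.4    3.1]
[264.74 161.13] 105.9 [514.  110.6 101.   25.8  10.1]
[274.72 143.39] 87.1 [491.1 231.7 100.5  26.7   9.4]
[279.08 135.33] 77.5 [479.3 293.3 100.3  27.6  10.3]
dock [219.3 202.2] [493.9 191.3 266.1 159.7 -79.4]
foam [325.8 213.5] [ 442.6 -183.6  154.   129.2    3. ]
```

View pics/cam.png

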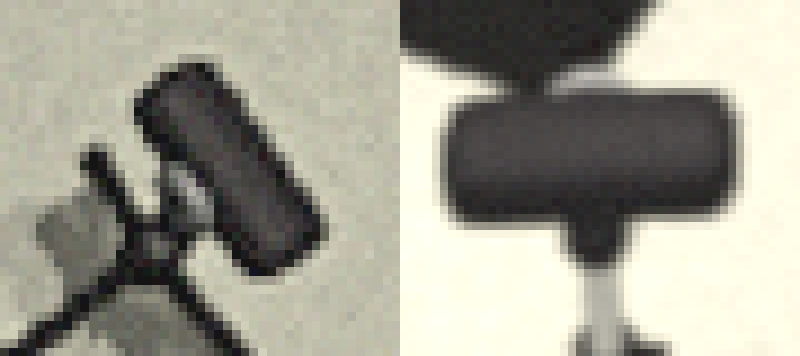

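The crop shows the webcam's lens as a silver ring in both views: left crop (190,200) → top px about (396,142); right crop (590,68) → scene px (214,264). It lies on the dock side of the body.

```bash
python3 - <<'E'
from h import *
T=load('top0');S=load('scene0');ct=T[1:];cs=S[1:]
for (n,a,b) in(('spare',(320.63,209.77),(202.07,201.42)),('out',(237.45,189.73),(264.67,161.1)),('m3',(199.91,197.75),(274.65,143.37)),('m4',(181.07,201.8),(278.98,135.3))):
    p,e=tri(a,ct,b,cs);print(n,np.round(p*1000,1),round(e*1000,1))
# button
for I,box in((T,(244,198,260,214)),(S,(240,180,258,196))):
    for c in blobs(I[0],box,150,amin=4):print('button',np.round(cen(c),2),rectz(c,I[1],I[2],.069))
# camera body, top & scene
for n,I,box in(('t',T,(388,124,413,152)),('s',S,(190,262,240,290))):
    g=I[0][box[1]:box[3],box[0]:box[2]].max(2).astype(np.uint8)
    k=cv2.resize(g,None,fx=8,fy=8,interpolation=cv2.INTER_CUBIC);m=(k<90).astype(np.uint8)
    m=cv2.morphologyEx(m,cv2.MORPH_OPEN,cv2.getStructuringElement(cv2.MORPH_ELLIPSE,(53,53)))
    c=max(cv2.findContours(m,0,cv2.CHAIN_APPROX_NONE)[0],key=cv2.contourArea)[:,0]
    c=(c+.5)/8-.5+np.array(box[:2]);r=cv2.minAreaRect(c.astype(np.float32));print(n,'body',np.round(cen(c),2),r)
    print(rectz(c,I[1],I[2],.215))
print('top gray');print(T[0][134:152,386:404].max(2))
print('scene gray');print(S[0][259:270,206:224].max(2))
E
```

```text
spare [ 443.5 -155.3  161.1] 1.9
out [513.7 111.9 174.2] 0.1
m3 [490.4 233.7 174.1] 0.7
m4 [478.4 294.5 174.3] 1.7
button [251.4  205.06] [477.2  71.9  18.2  16.8   1.7]
button [249.18 189.45] [474.1  73.4  21.2  19.4 -61. ]
button [241.47 182.7 ] [437.1  90.3  54.6  19.1 -59.6]
t body [400.35 138.45] ((400.16162109375, 138.47354125976562), (26.47662353515625, 11.652251243591309), 54.137149810791016)
[ 659.  -414.3   84.7   38.4   31.7]
s body [212.69 274.12] ((213.16525268554688, 275.12396240234375), (36.54307556152344, 25.198972702026367), 15.219464302062988)
[ 658.4 -420.3   90.8   70.1    8.4]
top gray
[[137 131 136 137 100   0  12  20  25  43  42  44  42  37  28  31  17  20]
 [127 141 136 143 127  26   0   5  17  27  47  42  51  43  29  31  22  18]
 [ 87 116 139 141 135  96  33  12   4  15  35  40  39  45  38  35  20  29]
 [ 21  92 143 140 139 135 103  11   0  10  23  39  45  44  48  41  38  29]
 [  6  60 127 135 138 142 132  43  60  48  19  19  32  51  48  39  33  37]
 [  4  30  90 144 135 139 110  43  83  92  53  15  21  41  47  48  37  38]
 [ 13   2  53 125 138 130  72  36  6
[... 1001 characters left out ...]
130 164 178 178 177 178]
 [ 17  16  19  18  13  11  14  13  16  22  58 116 163 179 177 178 179 180]
 [ 20  18  21  20  18  20  28  30  36  47  86 138 174 181 179 180 180 182]
 [ 19  20  19  21  37  59  78  86  86  96 127 163 178 179 178 182 182 184]
 [ 17  18  29  53  79 107 125 134 131 131 140 155 170 178 183 183 184 184]
 [ 16  23  47  83 106 110 113 108 107 109 113 122 136 155 165 168 168 168]
 [ 21  27  56  80  83  72  64  61  61  64  64  67  76  91 100  98  95  91]
 [ 30  32  38  48  48  38  38  34  36  35  36  34  36  41  41  40  39  34]
 [ 36  36  35  34  37  36  37  37  34  37  38  37  35  36  37  36  37  35]
 [ 39  38  38  39  39  37  41  38  40  40  41  38  39  44  41  40  41  40]]
```

```bash
python3 - <<'E'
from h import *
T=load('top0');S=load('scene0')
def edge(I,P0,P1,N,L=5):
    # subpixel half-level crossing along normal N for points between P0,P1
    g=cv2.resize(I[0].max(2),None,fx=1,fy=1).astype(np.float32);out=[]
    for t in np.linspace(0,1,25):
        p=np.array(P0)+t*(np.array(P1)-P0);s=np.arange(-L,L,.1)
        q=p+s[:,None]*np.array(N);v=cv2.remap(g,q[:,0].astype(np.float32)[None],q[:,1].astype(np.float32)[None],1)[0]
        m=(v[0]+v[-1])/2;i=np.argmax((v>m)) if v[0]<m else np.argmax(v<m);out.append(q[i])
    return np.array(out)
def rep(name,I,pts,z):
    W=np.array([onz(p,*I[1:],z)[:2] for p in pts])*1000
    vx,vy,x,y=cv2.fitLine(W.astype(np.float32),cv2.DIST_HUBER,0,.01,.01).ravel();a=np.degrees(np.arctan2(vy,vx))
    r=(W-[x,y])@[-vy,vx];print(name,'ang',round(float((a+90)%180-90),1),'pt',x,y,'rms',r.std())
    return W
n=np.array([.81,-.59]) # outward rear normal in top
rep('top rear',T,edge(T,(401,128.5),(411,142.5),n),.21)
rep('scene top L',S,edge(S,(199,266.5),(206,266.5),(0,-1),4),.222) if 0 else None
rep('scene bottom L+R',S,np.vstack([edge(S,(199,282),(208,282),(0,1),4),edge(S,(220,282),(228,282),(0,1),4)]),.198)
rep('scene topR',S,edge(S,(220,267),(229,267),(0,-1),4),.222)
u=np.array([.85,.525]);nn=np.array([-.525,.85])
def show(k,I,px,z):
    w=onz(px,*I[1:],z)[:2]*1000;print(k,np.round(w,1),'along',round(w@u,1),'fwd',round(w@nn,1))
show('body c',T,(400.25,138.46),.21)
for p in((394.2,139),(395.3,141.3),(396.5,143.3)):show('rim top T',T,p,.221)
for p in((393.0,139.5),(392.7,142.),(393,143.8)):show('disc outer T',T,p,.203)
for p in((213,262.8),(211,262.9)):show('rim S',S,p,.222)
# scene body ends at row 274
v=S[0][274].max(1).astype(int);print(v[192:204],v[224:236])
E
```

```text
top rear ang 31.3 pt 663.6152 -435.89847 rms 0.36869973731020134
scene bottom L+R ang 31.8 pt 667.9074 -425.18683 rms 0.19926002714457516
scene topR ang 28.4 pt 673.38995 -390.25018 rms 0.3293388327283913
body c [ 660.2 -416. ] along 342.8 fwd -700.3
rim top T [ 656.  -393.6] along 351.0 fwd -679.0
rim top T [ 648.4 -396.6] along 342.9 fwd -677.5
rim top T [ 641.7 -399.9] along 335.5 fwd -676.9
disc outer T [ 659.3 -394.5] along 353.3 fwd -681.5
disc outer T [ 651.1 -392.9] along 347.1 fwd -675.8
disc outer T [ 645.1 -393.5] along 341.7 fwd -673.1
rim S [ 645.5 -395.1] along 341.3 fwd -674.7
rim S [ 641.7 -397.5] along 336.7 fwd -674.8
[190 188 158  84  30  33  41  42  43  41  40  43] [ 40  42  42  41  38  34  27  51 119 172 185 186]
```

Measured: spare at (443,−155.5), top 161, yaw 3.1°. Dock yaw 10.7°, bay 1 (514,112), bay 2 (502.4,172.8), drive tops 174. Spacing between bays 1 and 4 comes to 186 mm, as it should. Lens at (648,−396), looking along 121.5°, so the held drive's centre goes to (536.7,−214.4) with yaw 31.5°.

```bash
cat > d.py <<'E'
import sys,numpy as np
from rig import robot
from scipy.spatial.transform import Rotation as R
def main(x,y,z,yaw):
    o=robot.get_obs();r=R.from_quat(o['tool_rot']);p=np.array(o['position'])*1000
    t=R.from_matrix(np.c_[[np.cos(a:=np.radians(yaw)),np.sin(a),0],[np.sin(a),-np.cos(a),0],[0,0,-1]])
    print('t',round(o['time'],2),'tcp',np.round(p,1),'yaw',round(np.degrees(np.arctan2(*r.as_matrix()[[1,0],[0,0]])),2),'shift',np.round(r.inv().apply(np.array([x,y,z])-p),1),'turn',np.round((r.inv()*t).as_rotvec(degrees=True),2),'F',np.round(o['ft_force'],1),'w',round(o['grip_width']*1000,1),'g',round(o['grip_force'],1))
main(*map(float,sys.argv[1:]))
E
python3 d.py 443.3 -155.5 250 3.1
```

```text
t 0.1 tcp [ 185.7 -596.1  223.3] yaw 17.29 shift [ 376.9 -344.2  -25.9] turn [-1.100e-01 -1.000e-02  1.419e+01] F [ 0.3  0.3 -0.1] w 87.2 g 0.0
```

```bash
python3 -m crank '[25,-23,-8,0,0,0,100, 53,-48,-20,0,0,0,100, 81,-74,-26,0,0,0,100, 109,-100,-26,0,0,0,100, 137,-125,-26,0,0,0,100]' 45; python3 -m crank '[28,-26,0,0,0,0,100, 56,-51,0,0,0,0,100, 84,-77,0,0,0,0,100, 112,-102,0,0,0,0,100, 140,-128,0,0,0,0,100]'; python3 -m crank '[28,-26,0,0,0,3,100, 56,-51,0,0,0,7,100, 80,-73,0,0,0,11,100, 95,-86,0,0,0,14.2,100, 100,-91.2,0,0,0,14.2,100]'; python3 d.py 443.3 -155.5 143 3.1
```

```text
time: 0.52
position: [0.2799, -0.4349, 0.2503]
tool_rot: [0.989, 0.15, 0.0, -0.0]
ft_force: [0.4, -0.6, 0.2]
grip_width: 0.0612
grip_force: 0.0
time: 0.93
position: [0.3755, -0.2711, 0.25]
tool_rot: [0.989, 0.15, -0.0, -0.0]
ft_force: [0.4, -0.6, -0.1]
grip_width: 0.0529
grip_force: 0.0
time: 1.35
position: [0.4442, -0.1532, 0.2499]
tool_rot: [1.0, 0.028, -0.0, -0.001]
ft_force: [0.1, -0.3, -0.6]
grip_width: 0.0531
grip_force: 0.0
t 1.35 tcp [ 444.2 -153.2  249.9] yaw 3.23 shift [ -1.    2.3 106.9] turn [-0.06  0.    0.13] F [ 0.1 -0.3 -0.6] w 53.1 g 0.0
```

```bash
python3 -m crank '[-1,2,20,0,0,0,100, -1,2,45,0,0,0,100, -1,2,70,0,0,0,100, -1,2,92,0,0,0,100, -1,2,107,0,0,0,100]'; python3 -m crank '[0,0,0,0,0,0,100, 0,0,0,0,0,0,100, 0,0,0,0,0,0,100, 0,0,0,0,0,0,100, 0,0,0,0,0,0,100]' >/dev/null; python3 d.py 443.3 -155.5 143 3.1; python3 - <<'E'
from h import *
from rig import robot
o=[]
for n,b in(('top',(280,150,380,250)),('scene',(150,140,270,260))):
    c=robot.camera(n)['pixels'][:,:,::-1];o.append(cv2.resize(c[b[1]:b[3],b[0]:b[2]],(400,400),interpolation=2))
cv2.imwrite('pics/g1.png',np.hstack(o))
E
```

```text
time: 1.77
position: [0.4413, -0.1582, 0.1412]
tool_rot: [1.0, 0.027, -0.001, -0.001]
ft_force: [-0.3, 1.0, -0.4]
grip_width: 0.0532
grip_force: 0.0
t 2.18 tcp [ 443.2 -158.7  144.3] yaw 3.1 shift [ 0.3 -3.2  1.2] turn [ 0.09 -0.12 -0.  ] F [ 0.1 -0.2  0.1] w 52.7 g 0.0
```

View pics/g1.png

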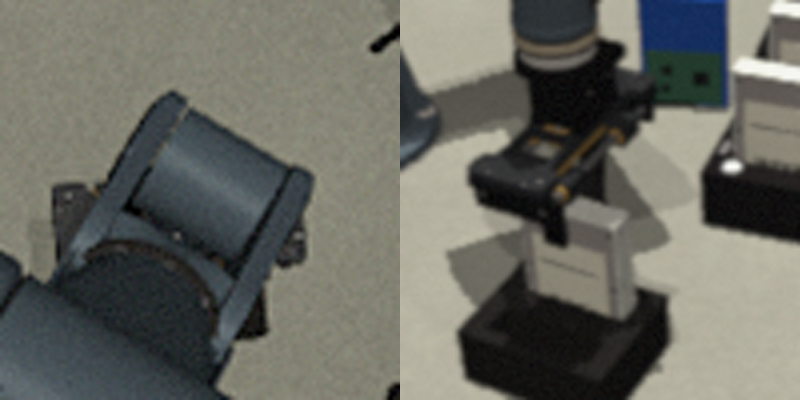

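The gripper straddles the fresh drive (right crop: finger in front of the label side near (555,215), the drive is clear of it). I'll correct the 3 mm lateral offset and close.

```bash
python3 -m crank '[0.3,-3.2,1,0,0,0,100, 0.3,-3.2,1,0,0,0,100, 0.3,-3.2,1,0,0,0,170, 0.3,-3.2,1,0,0,0,230, 0.3,-3.2,1,0,0,0,230]' 45 ; python3 -m crank '[0,0,0,0,0,0,230, 0,0,0,0,0,0,230, 0,0,0,0,0,0,230, 0,0,0,0,0,0,230, 0,0,0,0,0,0,230]'; python3 d.py 443.3 -155.5 143 3.1
```

```text
time: 2.7
position: [0.4427, -0.1548, 0.1422]
tool_rot: [1.0, 0.027, 0.0, 0.0]
ft_force: [-0.2, 0.7, -0.5]
grip_width: 0.0399
grip_force: 0.0
time: 3.12
position: [0.4428, -0.1552, 0.1421]
tool_rot: [1.0, 0.027, 0.0, 0.0]
ft_force: [-0.4, -0.9, -1.4]
grip_width: 0.0258
grip_force: 45.2
t 3.12 tcp [ 442.8 -155.2  142.1] yaw 3.1 shift [ 0.5  0.4 -0.9] turn [ 0.03 -0.01 -0.  ] F [-0.4 -0.9 -1.4] w 25.8 g 45.2
```

```bash
python3 -m crank '[0,0,-10,0,0,0,230, 0,0,-25,0,0,0,230, 0,0,-45,0,0,0,230, 0,0,-70,0,0,0,230, 0,0,-95,0,0,0,230]'; python3 -m crank '[0,0,-25,0,0,0,230, 0,0,-50,0,0,0,230, 0,0,-75,0,0,0,230, 0,0,-95,0,0,0,230, 0,0,-105,0,0,0,230]';  python3 d.py 502.4 172.8 347 10.7
```

```text
time: 3.53
position: [0.4411, -0.1537, 0.2366]
tool_rot: [1.0, 0.027, -0.002, -0.002]
ft_force: [0.2, -0.3, -5.6]
grip_width: 0.0256
grip_force: 45.2
time: 3.95
position: [0.4428, -0.1546, 0.3437]
tool_rot: [1.0, 0.027, 0.001, 0.0]
ft_force: [1.3, -0.7, -5.2]
grip_width: 0.0258
grip_force: 45.2
t 3.95 tcp [ 442.8 -154.6  343.7] yaw 3.09 shift [  77.2 -323.7   -3.3] turn [ 0.03 -0.09 -7.61] F [ 1.3 -0.7 -5.2] w 25.8 g 45.2
```

```bash
python3 -m crank '[4,-16,0,0,0,0,230, 10,-42,0,0,0,0,230, 17,-70,0,0,0,0,230, 24,-100,0,0,0,0,230, 31,-130,0,0,0,0,230]'; python3 -m crank '[7,-30,0,0,0,0,230, 14,-60,0,0,0,0,230, 21,-90,0,0,0,0,230, 28,-117,0,0,0,0,230, 33,-140,0,0,0,0,230]'; python3 -m crank '[4,-18,0,0,0,-2,230, 8,-35,0,0,0,-4,230, 11,-47,0,0,0,-6,230, 13,-53.7,0,0,0,-7.6,230, 13,-53.7,0,0,0,-7.6,230]'; python3 -m crank '[0,0,0,0,0,0,230, 0,0,0,0,0,0,230, 0,0,0,0,0,0,230, 0,0,0,0,0,0,230, 0,0,0,0,0,0,230]' >/dev/null; python3 d.py 502.4 172.8 155.5 10.7
```

```text
time: 4.37
position: [0.4652, -0.0216, 0.3406]
tool_rot: [1.0, 0.026, -0.002, -0.001]
ft_force: [0.4, -0.2, -5.0]
grip_width: 0.0259
grip_force: 45.2
time: 4.78
position: [0.4906, 0.1205, 0.3405]
tool_rot: [1.0, 0.027, -0.002, -0.001]
ft_force: [0.4, -0.6, -5.1]
grip_width: 0.026
grip_force: 45.2
time: 5.2
position: [0.5017, 0.1735, 0.3412]
tool_rot: [0.996, 0.094, -0.001, -0.0]
ft_force: [1.7, 0.0, -6.1]
grip_width: 0.0259
grip_force: 45.2
t 5.62 tcp [502.1 171.9 342.3] yaw 10.62 shift [  0.4  -0.9 186.8] turn [ 0.01 -0.   -0.08] F [ 0.5 -0.2 -5.4] w 25.6 g 45.2
```

```bash
python3 -m crank '[0.3,-0.8,15,0,0,0,230, 0.3,-0.8,40,0,0,0,230, 0.3,-0.8,70,0,0,0,230, 0.3,-0.8,100,0,0,0,230, 0.3,-0.8,120,0,0,0,230]'>/dev/null; python3 -m crank '[0,0,6,0,0,0,230, 0,0,10,0,0,0,230, 0,0,10,0,0,0,230, 0,0,10,0,0,0,230, 0,0,10,0,0,0,230]' >/dev/null; python3 d.py 502.4 172.8 155.5 10.7;  python3 - <<'E'
from h import *
from rig import robot
o=[]
for n,b in(('top',(160,140,270,250)),('scene',(210,100,320,210))):
    d=robot.camera(n);np.savez(f'pics/{n}1.npz',**d);c=d['pixels'][:,:,::-1];o.append(cv2.resize(c[b[1]:b[3],b[0]:b[2]],(400,400),interpolation=2))
cv2.imwrite('pics/g2.png',np.hstack(o))
E
```

```text
t 6.45 tcp [503.7 173.5 213.8] yaw 10.69 shift [-1.6  0.5 58.3] turn [ 0.01 -0.22 -0.01] F [ 0.   0.3 -5.4] w 25.7 g 45.2
```

View pics/g2.png

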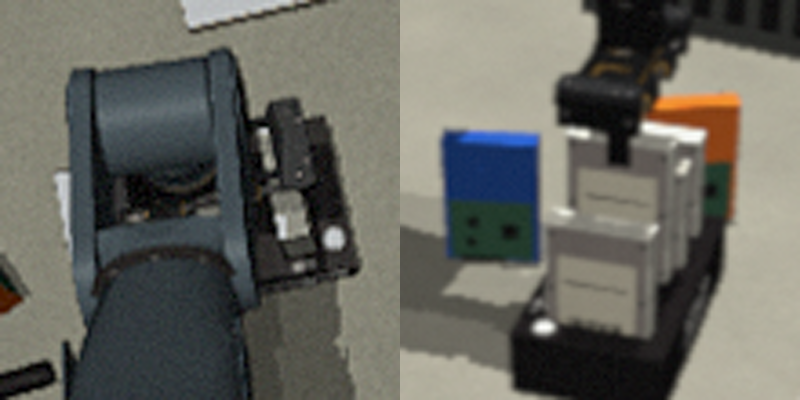

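Left crop: the gripper is over the free bay. Right crop: the fresh drive hangs upright and parallel between its neighbours (about (615,190)), label the same way round. I'll lower it in steps, watching the force.

```bash
python3 -m crank '[-1,0,2,0,0,0,230, -1,0,5,0,0,0,230, -1,0,8,0,0,0,230, -1,0,8,0,0,0,230, -1,0,8,0,0,0,230]'>/dev/null; python3 d.py 502.4 172.8 155.5 10.7; python3 -m crank '[0,0,3,0,0,0,230, 0,0,6,0,0,0,230, 0,0,9,0,0,0,230, 0,0,12,0,0,0,230, 0,0,12,0,0,0,230]'>/dev/null; python3 d.py 502.4 172.8 155.5 10.7
```

```text
t 6.97 tcp [501.  173.1 203.8] yaw 10.69 shift [ 1.4  0.6 48.3] turn [-0.    0.06 -0.01] F [-0.4 -0.4 -5.8] w 25.9 g 45.2
t 7.38 tcp [500.7 173.1 191.3] yaw 10.69 shift [ 1.6  0.6 35.8] turn [-0.01  0.1  -0.01] F [-0.1 -0.7 -6.8] w 25.8 g 45.2
```

```bash
python3 -m crank '[1.5,0.4,2,0,0,0,230, 1.5,0.4,5,0,0,0,230, 1.5,0.4,8,0,0,0,230, 1.5,0.4,11,0,0,0,230, 1.5,0.4,11,0,0,0,230]'>/dev/null; python3 d.py 502.4 172.8 155.5 10.7; python3 -m crank '[0,0,3,0,0,0,230, 0,0,6,0,0,0,230, 0,0,9,0,0,0,230, 0,0,12,0,0,0,230, 0,0,12,0,0,0,230]'>/dev/null; python3 d.py 502.4 172.8 155.5 10.7
```

```text
t 7.8 tcp [502.3 173.  180.4] yaw 10.69 shift [ 0.1  0.2 24.9] turn [-0.01  0.1  -0.01] F [-0.4  0.1 -6.1] w 25.4 g 45.2
t 8.22 tcp [502.3 173.  168.4] yaw 10.69 shift [ 0.1  0.2 12.9] turn [-0.01  0.09 -0.01] F [-0.3  0.1 -5.6] w 25.8 g 45.2
```

Sliding freely, with no lateral force.

```bash
python3 -m crank '[0,0,3,0,0,0,230, 0,0,6,0,0,0,230, 0,0,9,0,0,0,230, 0,0,11,0,0,0,230, 0,0,11,0,0,0,230]'>/dev/null; python3 d.py 502.4 172.8 155.5 10.7; python3 -m crank '[0,0,0.5,0,0,0,230, 0,0,1,0,0,0,230, 0,0,1.5,0,0,0,230, 0,0,2,0,0,0,230, 0,0,2,0,0,0,230]'>/dev/null; python3 d.py 502.4 172.8 155.5 10.7
```

```text
t 8.63 tcp [502.4 173.  157.6] yaw 10.69 shift [-0.1  0.2  2.1] turn [-0.    0.07 -0.01] F [ 0.1  0.1 -5.2] w 25.6 g 45.2
t 9.05 tcp [502.8 173.1 156.2] yaw 10.69 shift [-0.5  0.2  0.7] turn [-0.   -0.   -0.01] F [ 0.2  0.  -5.9] w 25.7 g 45.2
```

```bash
python3 -m crank '[0,0,0.4,0,0,0,230, 0,0,0.8,0,0,0,230, 0,0,1.2,0,0,0,230, 0,0,1.6,0,0,0,230, 0,0,1.6,0,0,0,230]'>/dev/null; python3 d.py 502.4 172.8 155.5 10.7
```

```text
t 9.47 tcp [503.  173.1 155.1] yaw 10.69 shift [-0.6  0.2 -0.4] turn [ 0.   -0.03 -0.01] F [-1.  -1.2  0.3] w 26.1 g 45.2
```

```bash
python3 -m crank '[0,0,0.4,0,0,0,230, 0,0,0.8,0,0,0,230, 0,0,0.8,0,0,0,230, 0,0,0.8,0,0,0,230, 0,0,0.8,0,0,0,230]'>/dev/null; python3 d.py 502.4 172.8 155.5 10.7
```

```text
t 9.88 tcp [503.  173.1 155.1] yaw 10.7 shift [-0.7  0.1 -0.4] turn [ 0.01 -0.06  0.  ] F [-2.3 -1.4  6.3] w 25.6 g 45.2
```

It stops firmly at the expected height (TCP 155.1), so the drive is home. I'll release it to 40 mm and retreat.

```bash
python3 -m crank '[0,0,0,0,0,0,160, 0,0,0,0,0,0,135, 0,0,0,0,0,0,135, 0,0,0,0,0,0,135, 0,0,0,0,0,0,135]'; python3 -m crank '[0,0,-3,0,0,0,135, 0,0,-10,0,0,0,135, 0,0,-25,0,0,0,135, 0,0,-45,0,0,0,135, 0,0,-60,0,0,0,135]'; python3 -m crank '[0,0,-20,0,0,0,125, 0,0,-35,0,0,0,125, 0,0,-35,0,0,0,125, 0,0,-35,0,0,0,125, 0,0,-35,0,0,0,125]'; python3 d.py 514 111.9 156 10.7;  python3 - <<'E'
from h import *
from rig import robot
d=robot.camera('scene');np.savez('pics/scene2.npz',**d);c=d['pixels'][:,:,::-1];b=(210,100,320,210)
cv2.imwrite('pics/g3.png',cv2.resize(c[b[1]:b[3],b[0]:b[2]],(500,500),interpolation=2))
S=(d['pixels'],d['intrinsics'],d['extrinsics'])
for c in blobs(S[0],(225,125,310,175),195):print(np.round(cen(c),2),rectz(c,*S[1:],.175))
E
```

```text
time: 10.3
position: [0.5031, 0.1731, 0.1537]
tool_rot: [0.996, 0.093, 0.0, -0.0]
ft_force: [0.2, 0.2, -0.3]
grip_width: 0.0406
grip_force: 0.0
time: 10.72
position: [0.5032, 0.1731, 0.2153]
tool_rot: [0.996, 0.093, 0.001, -0.0]
ft_force: [0.8, -0.3, 1.2]
grip_width: 0.0407
grip_force: 0.0
time: 11.13
position: [0.5022, 0.173, 0.2482]
tool_rot: [0.996, 0.093, -0.001, 0.0]
ft_force: [-0.1, -0.3, -0.2]
grip_width: 0.0443
grip_force: 0.0
t 11.13 tcp [502.2 173.  248.2] yaw 10.69 shift [ 0.4 62.2 92.2] turn [-0.01  0.07 -0.01] F [-0.1 -0.3 -0.2] w 44.3 g 0.0
[259.26 150.25] [465.  163.8  26.4  24.5 -80.1]
[282.22 135.78] [490.4 294.4  79.   29.9   6.9]
```

View pics/g3.png

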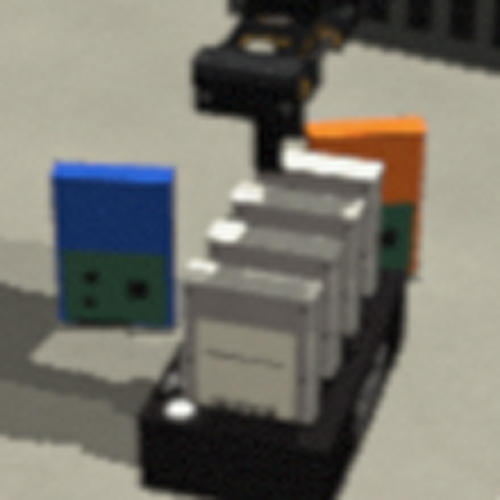

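The picture shows four drives in an even row, tops in line, with the seated fresh drive at crop (285,250). Next is the old drive in bay 1.

```bash
python3 -m crank '[0,15,0,0,0,0,125, 0.3,35,0,0,0,0,125, 0.3,54,0,0,0,0,125, 0.3,62.2,0,0,0,0,125, 0.3,62.2,0,0,0,0,125]'>/dev/null;  python3 -m crank '[0,0,0,0,0,0,125, 0,0,0,0,0,0,125, 0,0,0,0,0,0,125, 0,0,0,0,0,0,125, 0,0,0,0,0,0,125]'>/dev/null; python3 d.py 514 111.9 156 10.7
```

```text
t 12.02 tcp [514.5 112.6 248.8] yaw 10.75 shift [-0.6  0.7 92.8] turn [-0.01 -0.    0.05] F [-0.1 -0.1  0.5] w 44.2 g 0.0
```

```bash
python3 -m crank '[-0.4,0.6,15,0,0,0,125, -0.4,0.6,35,0,0,0,125, -0.4,0.6,55,0,0,0,125, -0.4,0.6,75,0,0,0,125, -0.4,0.6,92,0,0,0,125]';  python3 -m crank '[0,0,0,0,0,0,125, 0,0,0,0,0,0,125, 0,0,0,0,0,0,125, 0,0,0,0,0,0,125, 0,0,0,0,0,0,125]'>/dev/null; python3 d.py 514 111.9 156 10.7
```

```text
time: 12.43
position: [0.5141, 0.1117, 0.1557]
tool_rot: [0.996, 0.093, -0.0, -0.0]
ft_force: [-0.1, -0.3, 0.1]
grip_width: 0.0444
grip_force: 0.0
t 12.85 tcp [515.3 111.4 158. ] yaw 10.7 shift [-1.2 -0.7  2. ] turn [ 0.03 -0.15 -0.  ] F [-0.   0.7  0.1] w 44.6 g 0.0
```

```bash
python3 -m crank '[-0.5,-0.3,1,0,0,0,125, -0.5,-0.3,1,0,0,0,180, -0.5,-0.3,1,0,0,0,230, -0.5,-0.3,1,0,0,0,230, -0.5,-0.3,1,0,0,0,230]' 45 >/dev/null;  python3 -m crank '[0,0,0,0,0,0,230, 0,0,0,0,0,0,230, 0,0,0,0,0,0,230, 0,0,0,0,0,0,230, 0,0,0,0,0,0,230]'>/dev/null; python3 d.py 514 111.9 156 10.7; python3 -m crank '[0,0,-4,0,0,0,230, 0,0,-10,0,0,0,230, 0,0,-18,0,0,0,230, 0,0,-26,0,0,0,230, 0,0,-35,0,0,0,230]'; python3 -m crank '[0,0,-15,0,0,0,230, 0,0,-35,0,0,0,230, 0,0,-60,0,0,0,230, 0,0,-85,0,0,0,230, 0,0,-110,0,0,0,230]'; python3 -m crank '[0,0,-20,0,0,0,230, 0,0,-40,0,0,0,230, 0,0,-50,0,0,0,230, 0,0,-50,0,0,0,230, 0,0,-50,0,0,0,230]'; python3 d.py 536.7 -214.4 350 31.5
```

```text
t 13.68 tcp [513.9 111.5 155.9] yaw 10.7 shift [ 0.2 -0.4 -0.1] turn [ 0.01 -0.01  0.  ] F [-0.4 -1.   1.4] w 25.8 g 45.0
time: 14.1
position: [0.5135, 0.1116, 0.1913]
tool_rot: [0.996, 0.093, -0.0, -0.0]
ft_force: [-0.5, -0.2, -5.8]
grip_width: 0.0256
grip_force: 45.0
time: 14.52
position: [0.5132, 0.1116, 0.3025]
tool_rot: [0.996, 0.093, -0.0, -0.0]
ft_force: [1.1, -0.4, -6.5]
grip_width: 0.0259
grip_force: 45.0
time: 14.93
position: [0.5134, 0.1115, 0.3508]
tool_rot: [0.996, 0.093, 0.0, -0.0]
ft_force: [-0.3, -0.3, -6.8]
grip_width: 0.0258
grip_force: 45.0
t 14.93 tcp [513.4 111.5 350.8] yaw 10.69 shift [-37.6 324.6   0.8] turn [ 0.000e+00 -1.000e-02 -2.081e+01] F [-0.3 -0.3 -6.8] w 25.8 g 45.0
```

```bash
python3 -m crank '[-2,15,0,0,0,0,230, -5,40,0,0,0,0,230, -8,68,0,0,0,0,230, -11,97,0,0,0,0,230, -15,127,0,0,0,0,230]'>/dev/null; python3 -m crank '[-3,30,0,0,0,-3,230, -7,60,0,0,0,-6,230, -10,88,0,0,0,-9,230, -13,112,0,0,0,-11,230, -15,130,0,0,0,-12,230]'>/dev/null; python3 -m crank '[0,0,0,0,0,0,230, 0,0,0,0,0,0,230, 0,0,0,0,0,0,230, 0,0,0,0,0,0,230, 0,0,0,0,0,0,230]'>/dev/null; python3 d.py 536.7 -214.4 350 31.5
```

```text
t 16.18 tcp [ 531.7 -145.4  350.2] yaw 22.76 shift [-22.1  65.5   0.2] turn [-0.07  0.03 -8.74] F [ 0.6 -0.6 -5.7] w 25.7 g 45.0
```

```bash
python3 -m crank '[-6,18,10,0,0,-3,230, -13,38,28,0,0,-6,230, -19,56,50,0,0,-8.7,230, -22,65.5,68,0,0,-8.7,230, -22,65.5,78,0,0,-8.7,230]'>/dev/null; python3 -m crank '[0,0,4,0,0,0,230, 0,0,7,0,0,0,230, 0,0,7,0,0,0,230, 0,0,7,0,0,0,230, 0,0,7,0,0,0,230]'>/dev/null; python3 -m crank '[0,0,0,0,0,0,230, 0,0,0,0,0,0,230, 0,0,0,0,0,0,230, 0,0,0,0,0,0,230, 0,0,0,0,0,0,230]'>/dev/null; python3 d.py 536.7 -214.4 264.4 31.5; python3 - <<'E'
from h import *
from rig import robot
o=[]
for n in('top','scene'):
    d=robot.camera(n);np.savez(f'pics/{n}3.npz',**d);c=d['pixels'][:,:,::-1]
    b=(270,90,430,250) if n=='top' else (140,150,300,310);o.append(cv2.resize(c[b[1]:b[3],b[0]:b[2]],(400,400),interpolation=2))
cv2.imwrite('pics/g4.png',np.hstack(o))
E
```

```text
t 17.43 tcp [ 537.  -215.5  265.9] yaw 31.39 shift [ 0.3 -1.1  1.5] turn [ 0.01 -0.01 -0.11] F [ 0.2 -0.  -5.9] w 26.0 g 45.0
```

View pics/g4.png

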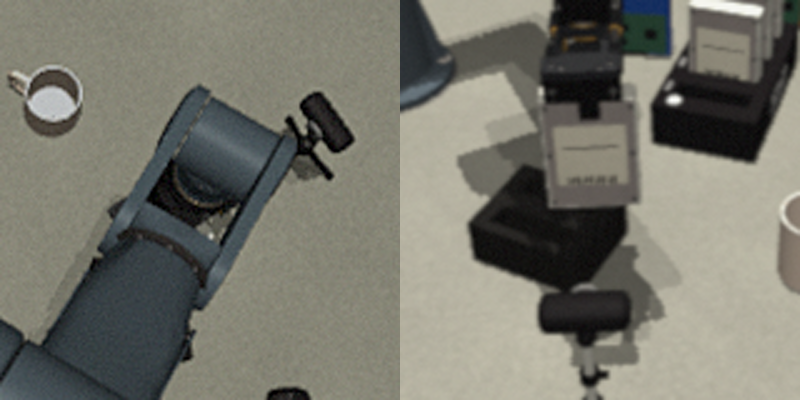

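The picture shows the old drive upright with its label facing the webcam (right crop: drive (590,150), camera (585,312)); nothing else has moved. A numerical check of the held drive's bottom edge against expectation, then a fine trim.

```bash
python3 -m crank '[0.2,-0.8,1.2,0,0,0,230, 0.2,-0.8,1.2,0,0,0,230, 0.2,-0.8,1.2,0,0,0,230, 0.2,-0.8,1.2,0,0,0,230, 0.2,-0.8,1.2,0,0,0,230]'>/dev/null; python3 -m crank '[0,0,0,0,0,0,230, 0,0,0,0,0,0,230, 0,0,0,0,0,0,230, 0,0,0,0,0,0,230, 0,0,0,0,0,0,230]'>/dev/null; python3 d.py 536.7 -214.4 264.4 31.5; python3 - <<'E'
from h import *
from rig import robot
d=robot.camera('scene');K,E=d['intrinsics'],d['extrinsics'];img=d['pixels']
m=(cv2.resize(img[150:240,185:245].max(2),None,fx=8,fy=8,interpolation=2)>95).astype(np.uint8)
# brighter face + label region
cs=cv2.findContours(m,0,1)[0]
for c in cs:
    if cv2.contourArea(c)>20000:
        c=(c[:,0]+.5)/8-.5+[185,150]
        s,df=c.sum(1),c[:,0]-c[:,1]
        for k,i in(('TL',s.argmin()),('TR',df.argmax()),('BR',s.argmax()),('BL',df.argmin())):print(k,np.round(c[i],1))
# expected corners
a=np.radians(31.5);X=np.array([np.cos(a),np.sin(a),0]);Y=np.array([-np.sin(a),np.cos(a),0]);o=np.array([.5367,-.2144,.1365])
for k,sx,z in(('TL',-1,.147),('TR',1,.147),('BR',1,0),('BL',-1,0)):
    p=o+X*.051*sx-Y*.013+[0,0,z];q=K@(E[:3,:3].T@(p-E[:3,3]));print('exp',k,np.round(q[:2]/q[2],1))
# label (bright) centre
for c in blobs(img,(195,180,240,232),135,amin=100):print('label',np.round(cen(c),2),cv2.boundingRect(c.astype(np.float32)))
E
```

```text
t 18.37 tcp [ 536.8 -214.7  264.6] yaw 31.39 shift [ 0.1 -0.3  0.2] turn [ 0.   -0.   -0.11] F [-0.5 -0.6 -6.5] w 25.5 g 45.0
TL [184.6 174.4]
TR [244.4 172.4]
BR [244.4 239.4]
BL [199.3 231.8]
exp TL [194.6 190.4]
exp TR [234.4 189.1]
exp BR [236.2 231.8]
exp BL [199.4 233.2]
label [236.65 201.01] (228, 179, 12, 53)
```

```bash
python3 - <<'E'
from h import *
from rig import robot
d=robot.camera('scene');K,E=d['intrinsics'],d['extrinsics'];g=d['pixels'].max(2).astype(float)
def vedge(cols,r0,r1):
    out=[]
    for c in cols:
        v=g[r0:r1,c];i=np.argmax(np.abs(np.diff(v)));m=(v[max(i-2,0)]+v[min(i+3,len(v)-1)])/2
        for j in range(max(i-2,0),i+3):
            if (v[j]-m)*(v[j+1]-m)<=0: out.append((c,r0+j+(m-v[j])/(v[j+1]-v[j])));break
    return np.array(out)
b=vedge(range(202,233),227,239);print(np.round(b[::3],1).tolist())
W=np.array([onz(p,K,E,.1365)[:2] for p in b])*1000
vx,vy,x,y=cv2.fitLine(W.astype(np.float32),cv2.DIST_HUBER,0,.01,.01).ravel();print('bottom yaw',np.degrees(np.arctan2(vy,vx)),x,y)
print(np.polyfit(b[:,0],b[:,1],1))
n=np.array([-vy,vx])*np.sign(vx);print('edge fwd of exp',(np.array([x,y])-(np.array([536.7,-214.4])-13*np.array([-np.sin(.5498),np.cos(.5498)])))@n)
for r in(200,210,220,228):print(r,g[r,194:204].astype(int),g[r,230:241].astype(int))
E
```

```text
[[202.0, 233.3], [205.0, 232.9], [208.0, 232.8], [211.0, 232.9], [214.0, 233.0], [217.0, 232.7], [220.0, 232.7], [223.0, 232.4], [226.0, 232.3], [229.0, 231.9], [232.0, 231.3]]
bottom yaw 31.461073 539.3115 -228.36482
[-3.86438680e-02  2.41000946e+02]
edge fwd of exp -0.27493010250866207
200 [110  92 100 104 100  96  97 104 109 110] [110 100  99 107 125 153 176 184 181 161 105]
210 [ 85  85  89 100 107 101  95 107 126 139] [130 104  89  89 113 149 177 182 181 180 180]
220 [ 21  18  17  35  78 107 102  96 106 123] [135 115  99  95 104 127 156 180 183 180 182]
228 [ 22  23  18  19  39  80 109 103 100  96] [ 94  93  95  90  92 117 151 177 180 178 179]
```

The bottom edge gives yaw 31.5° and 0.3 mm from the intended place, so I'm handing in.

```bash
python3 -c "
from rig import robot
o=robot.get_obs();print(o['time'],o['grip_force'],abs(o['joint_velocities']).max() if hasattr(o['joint_velocities'],'max') else o['joint_velocities']);print(robot.hand_in())"
```

```text
18.4667 44.99674737453461 0.0018319109195981047
the job is handed in; nothing more can be done
None
```

The fresh drive is seated fully home in bay 2 and released, and the old drive from bay 1 is held still and upright 20 cm in front of the lens, label centred on it and facing it squarely; the job was handed in at 18.5 s, with no verdict returned.

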